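# Dish up the egg: egg cup from behind the mills

### The arm

A 6-joint arm with a two-finger parallel gripper is mounted at the origin on a cart in front of the work surface, level with it; the furniture and walls round the work are solid. World frame = base frame: x ahead of the robot, y to its left, z up, the work surface at z = 0. Lengths are in mm, angles in rad, forces in N, time in s.
With the tool pointing down it reaches from about 350 to 775 mm from the base axis. Payload 7.3 kg.
Tool frame: the origin (TCP) lies midway between the tips of the shut fingers; the grasp point (between the pads) lies 19 mm behind it; z points along the fingers, y is the line along which they close (so a half turn about z gives the same grasp; the last joint's range is limited). The gripper opens to 92 mm and grips with 3 to 60 N. Pads are 19 mm wide; open, the fingers measure 130 mm over their backs; the gripper's body (75 mm by 190 mm) begins 47 mm behind the grasp point.
Start: joints at [1.136, 0.342, 1.524, -0, 1.275, -0.146], TCP at [149.506, 503.282, 226.741] pointing down, gripper open.
Joint ranges: [-2.53, 2.53], [-0.77, 2.02], [0.04, 2.7], [-1, 4.14], [0.28, 2.66], [-3.11, 3.11]. Speed limits (rad/s): [2.57, 2.57, 3.14, 3.14, 3.14, 3.14].

### API

Orientations are given as [roll, pitch, yaw] about the fixed x, y, z axes, in that order (R = Rz(yaw) Ry(pitch) Rx(roll)).
In Python, from plant import monitor, optics, workorder gives the robot as it stands. The module is installed in compiled form; this text tells all that it offers.
- The arm moves only by the tool servo_tool, never from a script. Its arguments are lists of equal length, an entry for each row: "linear": the shift along the tool's x, y, z as a fraction of full scale, a list of three; "spin": the turn about the tool's z as a fraction of full scale. In form: {"linear": [[dx, dy, dz], ...], "spin": [spin, ...]}. A call has exactly 8 rows; each row shifts and turns the commanded pose from where the row before left it, along the tool's axes as they then stand; what a row does not reach is not made up. Full scale, the value 1, is 200 mm for a shift and 90 degrees for a turn. A row lasts 1/8 s, in which the tool goes at most 62.5 mm and 10.7 degrees, less where a joint would pass 70% of its speed; a pose out of reach is approached as far as the arm can. A call with a number of a shift or a turn outside -1 to 1 is refused whole. A call with a gripper value outside its range is refused whole. "hand" is the opening, from -1 (shut) to 1 (fully open), set as the call begins (left out, the last holds). The fingers move at their own pace and stop on an object; the grip force is fixed at half the most. Time passes only in rows, so rows that do not move let the fingers close, or fill a call up. It gives the time, the measured TCP pose, the force, the opening and the grip force at its end, in the units of the state.
- monitor.get_obs(): the state, without advancing time (a new reading comes with each control period).
- optics.capture(name): name is "scene" or "top" or "wrist"; returns a dict with "frame" (400x640x3 uint8, blue, green, red), "K" (3x3 intrinsics, pixels), "world_to_cam" (4x4, takes a point from world to camera coordinates). Camera axes: x right, y down, z forward; pixel columns grow to the right and rows downward; lengths in mm; the calibration is good to about 2 mm. The wrist camera is an equidistant fisheye: a pixel r from the principal point sees the ray r / f radians off the axis. A picture is of the moment at which its call begins. There is no depth.
- workorder.close_job(): hands the job in; it is judged then, once.
The state is a dict: "time": time; "joint_positions": joint angles; "dq": joint speeds; "tau": joint torques, N m; "tool_pos": TCP position; "tcp_rot": TCP orientation; "contact_force": force on the tool from outside, world axes, zero at the start; "moment": the same for the moment, N m; "grip_width": finger opening in mm; "finger_force": force on a finger pad.
Only numpy, scipy, OpenCV 4.12 (cv2) and the standard library are available. Lean on these libraries where they do the work, as an engineer would, in place of code of your own. Each camera call takes 0.05 s, during which the arm holds its last target. There are 200 camera calls.

### The job

Dish up the egg: the egg cup stands at the back of the cruet stand, hemmed in by the two mills, so first stand both mills on the narrow wooden serving board, then lift the egg cup out and set it down in the middle of the round wooden trivet. Seat the egg from the egg stand gently and upright in the egg cup, and put each mill back into the ring of the cruet stand that it came from. Tip nothing over, and leave the salt pot and the timer where they are.

Things in the scene. Friction and masses are not known exactly. Their poses are not given: they have to be found in the camera images.
- cruet_stand: Fixed light oak board, 164 (x) x 206 (y) mm, top 20 mm above the worktop. Origin: centre of its underside; x points to its back, y along it. On it brass rings, rims 34 mm above the worktop: two wide ones in front (inner radius 44 mm, centres (-28, +48) and (-28, -48) mm), a small one behind (inner radius 28 mm, centre (+33, 0)). Thin brass rail 49 mm above the worktop along the back, x = +73 mm.
- mill_tall: The taller of two turned white mills, 262 mm high, 0.17 to 0.34 kg, loose. Origin: centre of its underside, z up its axis. Round: foot radius 36 mm, slim waist, domed head widest (67 mm across) 240 mm above the foot, 62 mm across at 228 and at 252 mm. The head does not turn. Starts upright in one of the two wide rings, within 3 mm of its centre.
- mill_short: The shorter of two turned white mills, 238 mm high, 0.17 to 0.34 kg, loose. Origin: centre of its underside, z up its axis. Round: foot radius 35 mm, slim waist, domed head widest (56 mm across) 216 mm above the foot. The head does not turn. Starts upright in the other wide ring, within 3 mm of its centre.
- egg_cup: Small stoneware egg cup, 50 mm high, 0.07 to 0.12 kg. Origin: centre of its underside, z up. Foot radius 19 mm, bowl 46 mm across from 38 mm up to the rim at 50 mm. It starts upright, loose, in the small ring of the cruet stand, within 3 mm of its centre. Both mills stand close in front of it.
- egg: Brown hen egg, 50 mm long, 40 mm across at 22 mm above its lower end, 0.06 kg. Origin: its lower end, z up along its long axis. It starts upright and loose in one ring of the egg stand, its lower end on the board. Seated in the egg cup its lower end lies about 32 mm above the cup's underside (18 mm below the rim).
- egg_stand: Fixed small light oak board for four eggs, 106 x 106 mm, its top 24 mm above the worktop, with four brass rings (inner radius 18.5 mm, rims 38 mm above the worktop) at (+-25, +-25) mm. Origin: centre of its underside. The egg is in the ring at (-25, +25) mm; the other three are empty.
- trivet: Fixed small round dark wooden trivet, radius 45 mm, flat top 12 mm above the worktop. Origin: centre of its underside. The egg cup goes on its middle. Between the left and the right of the worktop the tap's fixed swan neck hangs over the far half of the sink, 0.66 m ahead of the base and 0.24 m up: carry things across the near half.
- serving_board: Fixed narrow wooden serving board lying flat, 76 mm (x) x 250 mm (y), top 12 mm above the worktop. Origin: centre of its underside. The side area: both mills stand here, side by side along its y, while the egg cup is fetched.
- timer: Bystander: round kitchen timer, 65 mm across, 37 mm high, loose. Origin: centre of its underside.
- salt_pot: Bystander: grey pinch pot with a wooden lid, 77 mm across, 70 mm high, loose. Origin: centre of its underside.
Mind the look-alikes: they are no part of the job. Leave any green look-alike of the egg alone.

How it is judged (in metres and radians):
On the way, in this order (a step that is already met when the one before it is completed fails the run):
1. both mills stand upright and let go on the serving board, the egg cup still in the cruet stand (x of mill_tall in the frame of serving_board between -0.03 and 0.03 m and y of mill_tall in the frame of serving_board between -0.105 and 0.105 m and height (world z) of mill_tall between 0.009 and 0.016 m and angle between each of mill_tall, mill_short's own z axis and vertical below 0.06 rad and contact force between the fingers and mill_tall below 0.2 N and x of mill_short in the frame of serving_board between -0.03 and 0.03 m and y of mill_short in the frame of serving_board between -0.105 and 0.105 m and height (world z) of mill_short between 0.009 and 0.016 m and contact force between the fingers and mill_short below 0.2 N and distance of egg_cup from where it was at the start of the episode below 0.02 m), for 0.2 s.
2. the egg cup stands upright and let go on the trivet, both mills still on the serving board (horizontal distance between egg_cup and trivet below 0.02 m and height (world z) of egg_cup between 0.009 and 0.016 m and angle between egg_cup's own z axis and vertical below 0.08 rad and contact force between the fingers and egg_cup below 0.2 N and x of mill_tall in the frame of serving_board between -0.03 and 0.03 m and y of mill_tall in the frame of serving_board between -0.105 and 0.105 m and height (world z) of mill_tall between 0.009 and 0.016 m and angle between each of mill_tall, mill_short's own z axis and vertical below 0.06 rad and contact force between the fingers and mill_tall below 0.2 N and x of mill_short in the frame of serving_board between -0.03 and 0.03 m and y of mill_short in the frame of serving_board between -0.105 and 0.105 m and height (world z) of mill_short between 0.009 and 0.016 m and contact force between the fingers and mill_short below 0.2 N), for 0.2 s.
At the end, for the whole second after the job is handed in: Egg cup upright on the trivet within 20 mm of its middle; egg seated in the cup, within 12 mm of its axis and 0.5 rad of upright; each mill upright on the board in the ring it came from, within 16 mm of where it stood; all released and at rest (horizontal distance between egg_cup and trivet below 0.02 m and height (world z) of egg_cup between 0.009 and 0.016 m and angle between egg_cup's own z axis and vertical below 0.08 rad and linear speed of each of egg_cup, egg, mill_tall, mill_short below 0.02 m/s and angular speed of each of egg_cup, egg, mill_tall, mill_short below 0.5 rad/s and horizontal distance between egg and egg_cup below 0.012 m and z of egg in the frame of egg_cup between 0.028 and 0.038 m and angle between egg's own z axis and vertical below 0.5 rad and distance of each of mill_tall, mill_short from where it was at the start of the episode below 0.016 m and height (world z) of mill_tall between 0.016 and 0.024 m and angle between each of mill_tall, mill_short's own z axis and vertical below 0.06 rad and height (world z) of mill_short between 0.016 and 0.024 m); the robot touches nothing.
It fails at once if a mill or the egg cup tips by more than 0.5 rad (angle between any of mill_tall, mill_short, egg_cup's own z axis and vertical above 0.5 rad).
It fails at once if the egg tips by more than 0.9 rad (angle between egg's own z axis and vertical above 0.9 rad).
It fails at once if the egg is dropped: it falls free faster than 0.6 m/s (from about 20 mm) (linear speed of egg above 0.6 m/s and contact force between the fingers and egg below 0.2 N).
It fails at once if the salt pot or the timer is moved by more than 30 mm (distance of any of salt_pot, timer from where it was at the start of the episode above 0.03 m).
It also fails if it takes over 144 s, if anything falls off the work surface, if the arm or the gripper's body presses on something with over 40 N, if the wrist force passes 120 N, or if a joint passes its speed limit or range.

## Working session

There is one attempt and no reset: what is moved stays moved. The work goes in short steps, Python scripts to look and compute and a tool call to move; the robot and the scene stay as the last step left them, time stands still between calls to the robot, and variables do not carry over. Pictures are saved under pics/ and viewed, at most 14 in all, crops included, and the job is handed in when it is done.

Besides the shell and the picture viewer there is one more tool, called after ">>>" as name(argument=value, ...) on one line, values as JSON. servo_tool: Moves the arm, as the interface text tells. Shift numbers are shares of 200 mm and turn numbers shares of 90 degrees, none past 1 either way. Its arguments: {"type":"object","properties":{"linear":{"type":"array","items":{"type":"array","items":{"type":"number","minimum":-1,"maximum":1}}},"spin":{"type":"array","items":{"type":"number","minimum":-1,"maximum":1}},"hand":{"type":"number"}},"required":["linear","spin"]}

```bash
mkdir -p pics; cat > h.py <<'E'
import numpy as np, cv2
from plant import monitor, optics, workorder
def cap(n,save=None):
    c=optics.capture(n)
    if save: cv2.imwrite('pics/%s.png'%save,c['frame'])
    return c
def ray(c,u,v):
    K=np.array(c['K']);T=np.array(c['world_to_cam']);R=T[:3,:3];o=-R.T@T[:3,3]
    d=R.T@np.array([(u-K[0,2])/K[0,0],(v-K[1,2])/K[1,1],1.]);return o,d/np.linalg.norm(d)
def onz(c,u,v,z):
    o,d=ray(c,u,v);return o+d*(z-o[2])/d[2]
def proj(c,p):
    K=np.array(c['K']);T=np.array(c['world_to_cam']);q=T[:3,:3]@np.array(p)+T[:3,3];q=K@q;return q[:2]/q[2]
E
python3 - <<'E'
from h import *
for n in('scene','top','wrist'):
    c=cap(n,n+'0');print(n,np.round(c['K'],1).tolist(),np.round(c['world_to_cam'],3).tolist())
print(monitor.get_obs())
E
```

```text
scene [[400.2, 0.0, 322.5], [0.0, 400.2, 202.5], [0.0, 0.0, 1.0]] [[-0.589, -0.808, 0.017, 261.031], [-0.411, 0.282, -0.867, 238.039], [0.696, -0.517, -0.498, 1009.061], [0.0, 0.0, 0.0, 1.0]]
top [[397.6, 0.0, 320.0], [0.0, 397.6, 200.1], [0.0, 0.0, 1.0]] [[-0.008, -1.0, -0.026, 12.065], [-0.998, 0.009, -0.062, 458.186], [0.062, 0.026, -0.998, 1172.542], [0.0, 0.0, 0.0, 1.0]]
wrist [[309.7, 0.0, 317.3], [0.0, 309.7, 196.4], [0.0, 0.0, 1.0]] [[0.285, 0.959, -0.002, -524.538], [0.913, -0.27, 0.307, -38.918], [0.294, -0.089, -0.952, 393.232], [0.0, 0.0, 0.0, 1.0]]
{'time': 0.15, 'joint_positions': array([ 1.13600844e+00,  3.42558507e-01,  1.52477314e+00,  4.91077823e-06,
        1.27538463e+00, -1.45999639e-01]), 'dq': array([-0.00104374, -0.00276114, -0.00333394,  0.00026058,  0.00028002,
       -0.00048839]), 'tau': array([ 7.95115520e-04, -4.31476951e+01, -2.44351888e+01,  7.15449150e-02,
        5.38832636e-02, -1.39917061e-04]), 'tool_pos': array([149.36910928, 503.00128654, 226.21530869]), 'tcp_rot': array([-3.14048167e+00, -1.68112371e-04,  2.85280288e+00]), 'contact_force': array([ 0.26965324,  1.15729122, -0.67447868]), 'moment': array([-0.00741229,  0.01787376,  0.0542837 ]), 'finger_force': 0.0, 'grip_width': 91.94188918786226}
```

View pics/top0.png

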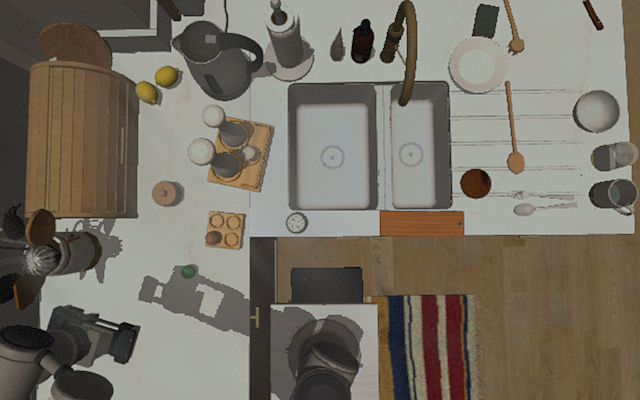

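View pics/scene0.png

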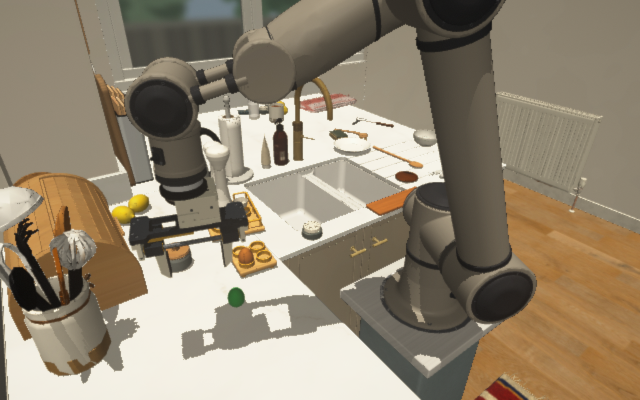

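The top view shows the cruet stand at (240,155), with mill heads at (213,116) and (201,152) and the egg cup at (250,153). The egg stand is at (225,230), the timer at (297,223), the serving board at (422,223), the trivet at (476,184) and the salt pot at (165,193).
Egg candidates are brown at (212,238), in a stand ring, and green at (188,271), lying loose. The brown one fits the description. I'll confirm it in an enlarged crop.

```bash
python3 - <<'E'
from h import *
f=cv2.imread('pics/top0.png')
cv2.imwrite('pics/crop1.png',cv2.resize(f[95:295,150:350],None,fx=3,fy=3,interpolation=cv2.INTER_CUBIC))
c=cap('top')
hsv=cv2.cvtColor(c['frame'],cv2.COLOR_BGR2HSV)
def box(n,lo,hi,roi,z):
    x0,y0,x1,y1=roi;m=cv2.inRange(hsv[y0:y1,x0:x1],lo,hi)
    cs,_=cv2.findContours(m,0,2);k=max(cs,key=cv2.contourArea)
    b=cv2.boxPoints(cv2.minAreaRect(k))+[x0,y0]
    P=np.array([onz(c,u,v,z) for u,v in b]);print(n,cv2.contourArea(k),'ctr',P.mean(0).round(1),'corners',P[:,:2].round(0).tolist())
box('serv',(5,120,60),(20,255,255),(370,205,475,240),12)
box('triv',(0,80,20),(20,255,160),(450,160,500,205),12)
box('eggst',(8,50,80),(30,255,255),(200,205,250,255),24)
box('cruet',(8,50,80),(30,255,255),(200,110,280,200),20)
E
```

```text
serv 2048.5 ctr [ 386.2 -291.4   12. ] corners [[350.0, -169.0], [424.0, -170.0], [422.0, -415.0], [348.0, -412.0]]
triv 647.5 ctr [ 505.  -453.8   12. ] corners [[547.0, -412.0], [546.0, -498.0], [463.0, -495.0], [464.0, -410.0]]
eggst 1189.0 ctr [372.  292.4  24. ] corners [[326.0, 351.0], [431.0, 340.0], [418.0, 234.0], [313.0, 245.0]]
cruet 2366.5 ctr [602.5 247.7  20. ] corners [[520.0, 349.0], [722.0, 307.0], [684.0, 146.0], [484.0, 189.0]]
```

View pics/crop1.png

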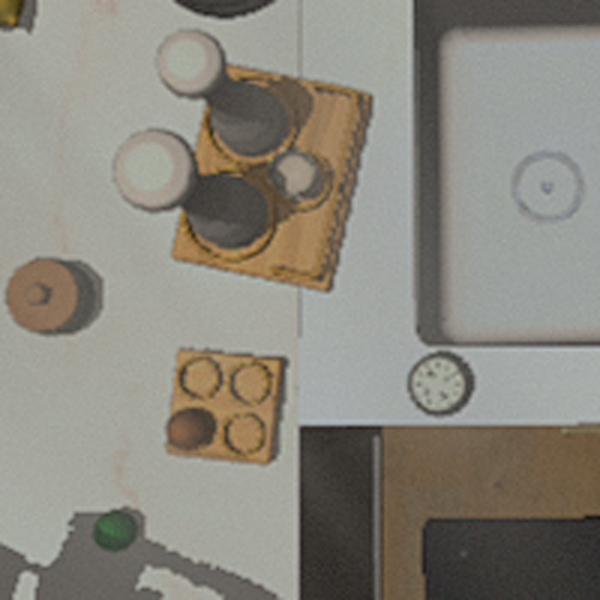

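The crop confirms the brown egg at crop (190,428), in the stand ring, with the green look-alike loose at (115,528). The tall mill is the larger head at crop (155,170) in the near ring, and the short one is at crop (190,62) in the far ring.

```bash
cat >> h.py <<'E'
def to(p,yaw,p0=None,yaw0=None):
    "total shift (tool axes, fractions of 200mm) and spin (fractions of 90deg) from the current pose"
    s=monitor.get_obs();p0=s['tool_pos'] if p0 is None else np.array(p0);y0=s['tcp_rot'][2] if yaw0 is None else yaw0
    d=np.array(p)-p0;x=np.array([np.cos(y0),np.sin(y0)]);y=np.array([np.sin(y0),-np.cos(y0)])
    w=(yaw-y0+np.pi)%(2*np.pi)-np.pi
    print('lin',np.round([d[:2]@x/200,d[:2]@y/200,-d[2]/200],3),'spin',round(-w/(np.pi/2),4),'| mm',d.round(1))
E
python3 - <<'E'
from h import *
c=cap('top');f=c['frame'];hsv=cv2.cvtColor(f,cv2.COLOR_BGR2HSV)
C=np.array([602.5,247.7]);y=-1.794;X=np.array([np.cos(y),np.sin(y)]);Y=np.array([-X[1],X[0]])
for n,a,b,z in(('tall',-28,-48,260),('short',-28,48,236),('cup',33,0,70)):
    q=C+a*X+b*Y;print(n,q.round(1),'px',proj(c,[*q,z]).round(1))
e=np.array([372,292.4])
for n,roi,z in(('tall',(184,135,214,169),260),('short',(200,102,224,128),236)):
    x0,y0,x1,y1=roi;m=cv2.inRange(hsv[y0:y1,x0:x1],(0,0,155),(180,60,255))
    g=cv2.cvtColor(f[y0:y1,x0:x1],cv2.COLOR_BGR2GRAY)
    cs,_=cv2.findContours(m,0,1);print([int(cv2.contourArea(k)) for k in cs])
    h=cv2.HoughCircles(cv2.resize(g,None,fx=8,fy=8,interpolation=2),cv2.HOUGH_GRADIENT,1,300,param1=60,param2=15,minRadius=64,maxRadius=140)
    if h is not None:
        u,v,r=h[0,0]/8;u+=x0;v+=y0;print(n,u,v,r,'->',onz(c,u,v,z).round(1))
for n,u,v,z in(('egg',212.5,237.3,48),('timer',297,223,37),('salt',165,193,60),('cup',249.5,152.5,70),('kettle',225,100,150)):print(n,onz(c,u,v,z).round(0))
to([561.9,285.7,340],2.918)
E
```

```text
tall [561.9 285.6] px [201.6 151.8]
short [655.5 264.4] px [213.6 116. ]
cup [595.2 215.5] px [247.2 152.1]
[747]
tall 202.1875 152.1875 13.9375 -> [560.9 284.1 260. ]
[414]
short 213.8125 115.1875 10.7 -> [657.6 263.9 236. ]
egg [351. 320.  48.]
timer [390.  75.  37.]
salt [480. 457.  60.]
cup [594. 209.  70.]
kettle [723. 259. 150.]
lin [-2.287 -0.455 -0.568] spin -0.0415 | mm [ 412.5 -217.4  113.6]
```

>>> servo_tool(linear=[[0,0,-0.28],[-0.08,0,-0.28],[-0.28,-0.055,0],[-0.28,-0.055,0],[-0.28,-0.055,0],[-0.28,-0.055,0],[-0.28,-0.055,0],[-0.28,-0.055,0]], spin=[0,-0.0415,0,0,0,0,0,0], hand=1)

```text
time: 1.25
tool_pos: [479.4, 358.8, 338.7]
tcp_rot: [3.141, -0.0, 2.918]
contact_force: [0.9, -0.2, 0.3]
grip_width: 92.1
finger_force: 0.0
```

```bash
python3 -c "
from h import *
to([561.5,285,340],2.918)"
```

```text
lin [-0.482 -0.269 -0.007] spin -0.0 | mm [ 82.1 -73.8   1.3]
```

>>> servo_tool(linear=[[-0.23,-0.13,0],[-0.15,-0.08,0],[-0.06,-0.03,0],[-0.02,-0.01,0],[0,0,0],[0,0,0],[0,0,0],[0,0,0]], spin=[0,0,0,0,0,0,0,0])

```text
time: 2.25
tool_pos: [556.2, 291.1, 338.9]
tcp_rot: [3.141, 0.0, 2.919]
contact_force: [1.0, -0.1, 0.6]
grip_width: 92.0
finger_force: 0.0
```

```bash
python3 -c "
from h import *
to([561.5,285,241],2.918)
c=cap('wrist','w1');T=np.array(c['world_to_cam'])
for p in([561.5,285,260],[656.5,264,236],[595,215,70]):
    q=T[:3,:3]@np.array(p)+T[:3,3];t=np.arctan2(np.hypot(q[0],q[1]),q[2]);print(np.array(c['K'])[:2,2]+c['K'][0][0]*t*q[:2]/np.hypot(q[0],q[1]))
"
```

```text
lin [-0.033 -0.024  0.49 ] spin 0.0004 | mm [  5.3  -6.1 -97.9]
[311.11758854 212.02652875]
[312.85628357 292.19270184]
[272.2946252  196.57342269]
```

View pics/w1.png

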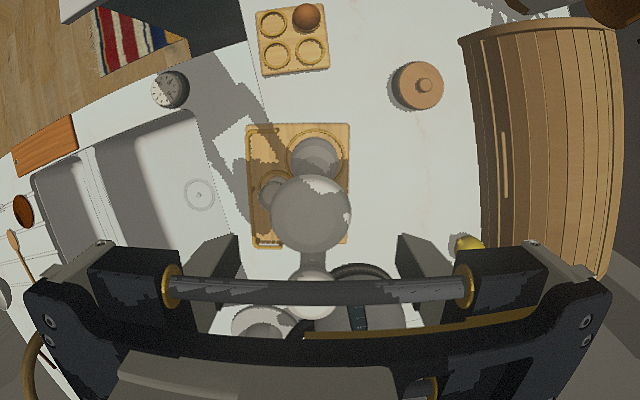

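The wrist view shows the tall head at (311,213), which matches the prediction of (311,212). The short head is at (313,295). Descending.

>>> servo_tool(linear=[[-0.033,-0.024,0],[0,0,0.15],[0,0,0.15],[0,0,0.1],[0,0,0.06],[0,0,0.03],[0,0,0],[0,0,0]], spin=[0,0,0,0,0,0,0,0])

```text
time: 3.3
tool_pos: [562.2, 284.7, 241.6]
tcp_rot: [3.141, 0.001, 2.918]
contact_force: [0.5, 0.0, -0.7]
grip_width: 92.0
finger_force: 0.0
```

>>> servo_tool(linear=[[0,0,0],[0,0,0],[0,0,0],[0,0,0],[0,0,0],[0,0,0],[0,0,0],[0,0,0]], spin=[0,0,0,0,0,0,0,0], hand=-1)

```text
time: 4.3
tool_pos: [561.9, 284.5, 240.9]
tcp_rot: [3.141, 0.0, 2.918]
contact_force: [0.2, -0.4, 1.9]
grip_width: 64.2
finger_force: 30.0
```

```bash
python3 -c "
from h import *
c=cap('scene')
f=cv2.imread('pics/scene0.png')
for z in range(226,700,60): print(z,proj(c,[149.4,503,z]).round(0))
to([561.9,284.5,320],2.918)
to([386,-200,320],2.918,[561.9,284.5,320])
"
```

```text
226 [198. 269.]
286 [194. 242.]
346 [189. 213.]
406 [183. 182.]
466 [177. 147.]
526 [170. 109.]
586 [163.  67.]
646 [155.  20.]
lin [-0.    -0.    -0.396] spin -0.0 | mm [ 0.  -0.1 79.1]
lin [ 0.32  -2.557 -0.   ] spin -0.0 | mm [-175.9 -484.5    0. ]
```

>>> servo_tool(linear=[[0,0,-0.03],[0,0,-0.06],[0,0,-0.1],[0,0,-0.1],[0,0,-0.07],[0,0,-0.04],[0,0,0],[0,0,0]], spin=[0,0,0,0,0,0,0,0])

```text
time: 5.35
tool_pos: [561.6, 284.4, 319.9]
tcp_rot: [-3.141, -0.001, 2.918]
contact_force: [0.3, -0.8, -2.8]
grip_width: 64.5
finger_force: 30.0
```

>>> servo_tool(linear=[[0,-0.05,0],[0.01,-0.1,0],[0.01,-0.16,0],[0.01,-0.22,0],[0.01,-0.25,0],[0.01,-0.25,0],[0.01,-0.25,0],[0.01,-0.25,0]], spin=[0,0,0,0,0,0,0,0])

```text
time: 6.35
tool_pos: [479.1, -12.5, 320.6]
tcp_rot: [-3.141, -0.0, 2.918]
contact_force: [0.7, -0.2, -2.7]
grip_width: 64.5
finger_force: 30.0
```

>>> servo_tool(linear=[[0.01,-0.25,0],[0.01,-0.25,0],[0.01,-0.25,0],[0.01,-0.25,0],[0.01,-0.22,0],[0.01,-0.16,0],[0.01,-0.1,0],[0,-0.06,0]], spin=[0,0,0,0,0,0,0,0])

```text
time: 7.35
tool_pos: [397.8, -308.5, 320.5]
tcp_rot: [3.141, -0.0, 2.917]
contact_force: [-0.1, 0.7, -2.8]
grip_width: 64.5
finger_force: 30.0
```

```bash
python3 -c "
from h import *
s=monitor.get_obs();print(s['grip_width'],s['joint_positions'].round(2))
to([386,-340,234],2.918)
cap('top','t2')
c=cap('scene','s2')
"
```

```text
64.53413853498466 [-0.81  0.25  1.4   0.    1.49 -2.16]
lin [ 0.023 -0.167  0.433] spin -0.0005 | mm [-11.8 -31.5 -86.5]
```

View pics/s2.png

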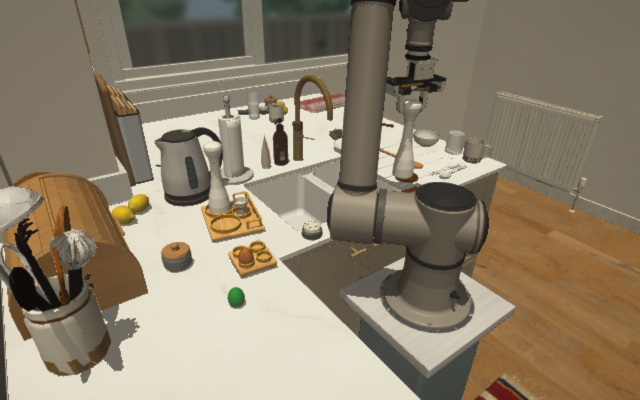

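The scene view shows the tall mill hanging at (407,140). The kettle stands at (187,160), the short mill at (217,180) and the cup at (240,205). I'll check the mill's tilt and foot position.

```bash
python3 -c "
from h import *
s=monitor.get_obs();print(s['tool_pos'].round(1));x,y,_=s['tool_pos']
c=cap('scene');t=cap('top')
for z in(340,320,220,110,100): print(z,proj(c,[x,y,z]).round(1),proj(t,[x,y,z]).round(1))
cv2.imwrite('pics/s2c.png',np.hstack([cv2.resize(c['frame'][60:200,360:460],None,fx=4,fy=4),cv2.resize(t['frame'][140:280,400:500],None,fx=4,fy=4)]))
"
```

```text
[ 398.2 -308.4  320.5]
340 [410.8 106.1] [464.2 217.3]
320 [410.  112.2] [461.2 217.5]
220 [406.3 141.6] [447.7 218.2]
110 [402.4 171.4] [435.8 218.9]
100 [402.1 174. ] [434.8 218.9]
```

View pics/s2c.png

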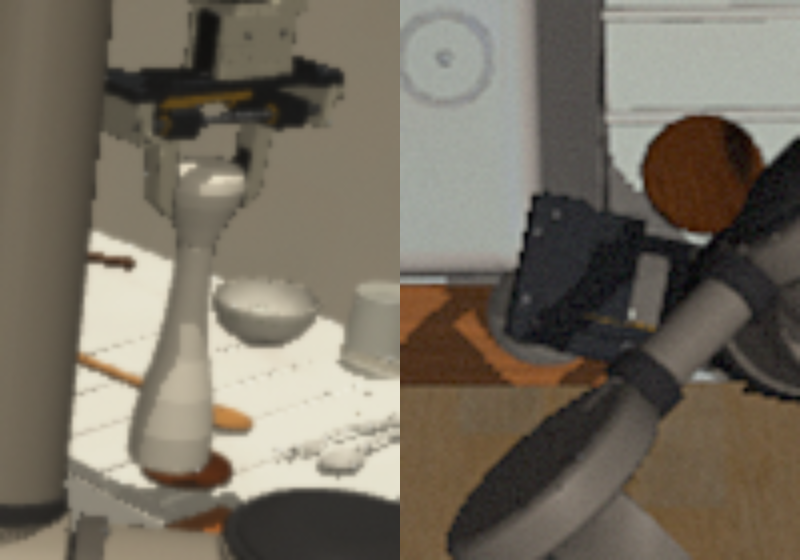

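>>> servo_tool(linear=[[0.008,-0.06,0.02],[0.01,-0.07,0.06],[0.005,-0.037,0.1],[0,0,0.12],[0,0,0.08],[0,0,0.04],[0,0,0.015],[0,0,0]], spin=[0,0,0,0,0,0,0,0])

```text
time: 8.55
tool_pos: [386.6, -339.7, 233.9]
tcp_rot: [-3.141, 0.0, 2.918]
contact_force: [0.6, 1.0, -1.9]
grip_width: 64.6
finger_force: 30.0
```

```bash
python3 -c "
from h import *
print(monitor.get_obs()['contact_force'])
to([386,-340,233],2.918)
"
```

```text
[ 0.56412526  1.00862672 -1.90341565]
lin [ 0.003 -0.002  0.005] spin -0.0 | mm [-0.6 -0.3 -0.9]
```

Nudge down, then open and raise.

>>> servo_tool(linear=[[0,0,0.004],[0,0,0],[0,0,0],[0,0,0],[0,0,0],[0,0,0],[0,0,0],[0,0,0]], spin=[0,0,0,0,0,0,0,0])

```text
time: 9.55
tool_pos: [386.5, -339.5, 232.9]
tcp_rot: [3.142, 0.0, 2.918]
contact_force: [0.1, 0.2, -3.0]
grip_width: 64.6
finger_force: 30.0
```

>>> servo_tool(linear=[[0,0,0],[0,0,0],[0,0,0],[0,0,0],[0,0,-0.1],[0,0,-0.25],[0,0,-0.25],[0,0,0]], spin=[0,0,0,0,0,0,0,0], hand=1)

```text
time: 10.55
tool_pos: [387.4, -340.6, 357.0]
tcp_rot: [-3.136, 0.007, 2.918]
contact_force: [0.1, -0.4, -0.8]
grip_width: 91.7
finger_force: 0.0
```

```bash
python3 -c "
from h import *
to([656,264,340],2.918)
"
```

```text
lin [-0.64   3.245  0.085] spin 0.0001 | mm [268.6 604.6 -17. ]
```

>>> servo_tool(linear=[[-0.02,0.12,0.04],[-0.05,0.26,0.03],[-0.058,0.29,0],[-0.058,0.29,0],[-0.058,0.29,0],[-0.058,0.29,0],[-0.058,0.29,0],[-0.058,0.29,0]], spin=[0,0,0,0,0,0,0,0])

```text
time: 11.55
tool_pos: [562.3, 57.3, 337.9]
tcp_rot: [-3.141, -0.001, 2.918]
contact_force: [1.8, -1.3, -0.5]
grip_width: 91.8
finger_force: 0.0
```

>>> servo_tool(linear=[[-0.058,0.29,0],[-0.058,0.29,0],[-0.05,0.26,0],[-0.03,0.17,0],[-0.01,0.06,0],[0,0,0],[0,0,0],[0,0,0]], spin=[0,0,0,0,0,0,0,0])

```text
time: 12.55
tool_pos: [649.6, 254.0, 339.2]
tcp_rot: [3.142, 0.0, 2.917]
contact_force: [-0.8, 0.3, 0.6]
grip_width: 91.8
finger_force: 0.0
```

```bash
python3 - <<'E'
from h import *
to([656,264,217],2.918)
c=cap('wrist','w3');t=cap('top','t3');T=np.array(c['world_to_cam'])
for p in([656.5,264,236],[561.5,285,34],[595,215,70]):
    q=T[:3,:3]@np.array(p)+T[:3,3];th=np.arctan2(np.hypot(q[0],q[1]),q[2]);print(np.array(c['K'])[:2,2]+c['K'][0][0]*th*q[:2]/np.hypot(q[0],q[1]))
print('tall foot px',proj(t,[386.5,-339.5,12]),'head',proj(t,[386.5,-339.5,252]))
cv2.imwrite('pics/c3.png',np.hstack([cv2.resize(c['frame'][100:350,220:420],None,fx=2,fy=2),cv2.resize(t['frame'][150:275,400:500],None,fx=4,fy=4)]))
E
```

```text
lin [-0.02   0.056  0.611] spin -0.0007 | mm [   6.4   10.  -122.2]
[329.58231487 200.20998659]
[324.41250692  93.63566016]
[280.90605937 128.23733649]
tall foot px [437.74245846 223.26091762] head [465.1650582  222.86586143]
```

View pics/c3.png

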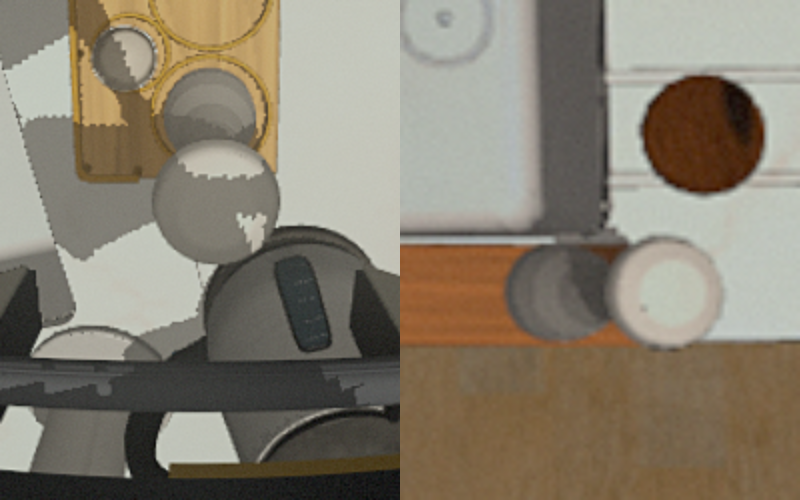

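The tall mill stands upright on the board, with its head at top px (466,223) as predicted. The short head is at wrist px (328,201), also as predicted. The kettle is close to the +y finger, so I'm checking that clearance.

```bash
python3 - <<'E'
from h import *
c=cap('scene','s4');t=cap('top')
for q in((187,192),(162,185),(209,185)):print('base',onz(c,*q,10).round(0))
b=onz(c,187,192,10)
for z in(150,200,230,260,290): print(z,proj(c,[b[0],b[1],z]).round(0),proj(t,[b[0],b[1],z]).round(0))
for a in(56,-56): print(proj(t,[656+.222*a,264+.975*a,217]).round(0))
cv2.imwrite('pics/t4.png',cv2.resize(cv2.imread('pics/top0.png')[0:180,140:300],None,fx=3.3,fy=3.3))
E
```

```text
base [858. 304.  10.]
base [963. 360.  10.]
base [865. 217.  10.]
150 [181. 156.] [209.  52.]
200 [178. 142.] [203.  44.]
230 [177. 134.] [200.  38.]
260 [175. 125.] [196.  32.]
290 [174. 116.] [191.  26.]
[195. 113.]
[237. 122.]
```

View pics/t4.png

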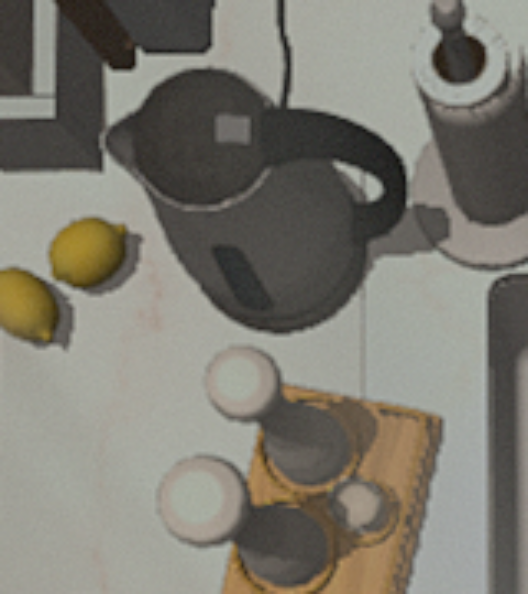

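The kettle tapers away, with its top edge at about row 63 and the finger at row 113, so there is clear room. Descending onto the short mill.

>>> servo_tool(linear=[[-0.02,0.056,0],[0,0,0.15],[0,0,0.17],[0,0,0.14],[0,0,0.09],[0,0,0.04],[0,0,0.02],[0,0,0]], spin=[0,0,0,0,0,0,0,0])

```text
time: 13.75
tool_pos: [656.2, 265.0, 217.5]
tcp_rot: [3.141, 0.001, 2.918]
contact_force: [0.4, -0.4, 0.8]
grip_width: 92.0
finger_force: 0.0
```

>>> servo_tool(linear=[[0,0,0],[0,0,0],[0,0,0],[0,0,0],[0,0,0],[0,0,0],[0,0,0],[0,0,0]], spin=[0,0,0,0,0,0,0,0], hand=-1)

```text
time: 14.75
tool_pos: [656.0, 264.9, 217.0]
tcp_rot: [3.142, 0.0, 2.918]
contact_force: [0.1, -0.7, 0.4]
grip_width: 53.5
finger_force: 30.0
```

>>> servo_tool(linear=[[0,0,-0.03],[0,0,-0.06],[0,0,-0.1],[0,0,-0.1],[0,0,-0.07],[0,0,-0.04],[0,0,0],[0,0,0]], spin=[0,0,0,0,0,0,0,0])

```text
time: 15.75
tool_pos: [655.8, 264.9, 296.0]
tcp_rot: [-3.141, -0.001, 2.918]
contact_force: [-0.2, -0.1, -2.1]
grip_width: 53.0
finger_force: 30.0
```

```bash
python3 - <<'E'
from h import *
to([386,-230,297],2.918)
E
```

```text
lin [ 0.767 -2.712 -0.005] spin -0.0 | mm [-269.8 -494.9    1. ]
```

>>> servo_tool(linear=[[0.014,-0.05,0],[0.028,-0.1,0],[0.045,-0.16,0],[0.062,-0.22,0],[0.071,-0.25,0],[0.071,-0.25,0],[0.071,-0.25,0],[0.071,-0.25,0]], spin=[0,0,0,0,0,0,0,0])

```text
time: 16.75
tool_pos: [502.0, -15.8, 296.8]
tcp_rot: [-3.141, 0.0, 2.918]
contact_force: [0.3, -1.1, -0.7]
grip_width: 52.8
finger_force: 30.0
```

>>> servo_tool(linear=[[0.071,-0.25,0],[0.071,-0.25,0],[0.062,-0.22,0],[0.051,-0.18,0],[0.034,-0.12,0],[0.022,-0.08,0],[0.014,-0.05,0],[0,0,0]], spin=[0,0,0,0,0,0,0,0])

```text
time: 17.75
tool_pos: [389.2, -224.1, 296.8]
tcp_rot: [3.141, 0.0, 2.917]
contact_force: [-0.4, 0.6, -1.6]
grip_width: 53.3
finger_force: 30.0
```

```bash
python3 - <<'E'
from h import *
to([386,-230,209],2.918)
E
```

```text
lin [ 0.009 -0.032  0.439] spin -0.0004 | mm [ -3.2  -5.9 -87.8]
```

>>> servo_tool(linear=[[0.013,-0.006,0.04],[0,0,0.08],[0,0,0.1],[0,0,0.1],[0,0,0.06],[0,0,0.035],[0,0,0.015],[0,0,0.007]], spin=[0,0,0,0,0,0,0,0])

```text
time: 18.75
tool_pos: [386.8, -224.8, 209.8]
tcp_rot: [-3.141, 0.001, 2.918]
contact_force: [-0.2, -0.9, -2.3]
grip_width: 52.7
finger_force: 30.0
```

>>> servo_tool(linear=[[0,0,0],[0,0,0],[0,0,0.004],[0,0,0],[0,0,0],[0,0,0],[0,0,0],[0,0,0]], spin=[0,0,0,0,0,0,0,0])

```text
time: 19.75
tool_pos: [386.7, -224.8, 208.9]
tcp_rot: [-3.141, 0.001, 2.918]
contact_force: [-0.0, 0.0, 2.5]
grip_width: 52.6
finger_force: 30.0
```

>>> servo_tool(linear=[[0,0,0],[0,0,0],[0,0,0],[0,0,0],[0,0,0],[0,0,-0.15],[0,0,-0.25],[0,0,-0.25]], spin=[0,0,0,0,0,0,0,0], hand=1)

```text
time: 20.75
tool_pos: [386.3, -224.5, 340.1]
tcp_rot: [3.141, -0.0, 2.918]
contact_force: [0.9, -0.8, -0.1]
grip_width: 91.5
finger_force: 0.0
```

```bash
python3 - <<'E'
from h import *
to([595,214,345],2.918)
E
```

```text
lin [-0.531  2.369 -0.025] spin -0.0 | mm [208.7 438.5   4.9]
```

>>> servo_tool(linear=[[-0.035,0.15,0],[-0.063,0.28,0],[-0.063,0.28,0],[-0.063,0.28,0],[-0.063,0.28,0],[-0.063,0.28,0],[-0.063,0.28,0],[-0.063,0.28,0]], spin=[0,0,0,0,0,0,0,0])

```text
time: 21.75
tool_pos: [573.5, 167.6, 338.7]
tcp_rot: [3.142, 0.0, 2.918]
contact_force: [2.0, 0.1, 0.3]
grip_width: 91.7
finger_force: 0.0
```

>>> servo_tool(linear=[[-0.04,0.2,0.05],[-0.015,0.059,0.1],[0,0,0.1],[0,0,0.1],[0,0,0.1],[0,0,0.1],[0,0,0.1],[0,0,0]], spin=[0,0.05,0.11,0.11,0.11,0.11,0.11,0.11])

```text
time: 22.75
tool_pos: [594.2, 213.6, 206.4]
tcp_rot: [-3.137, -0.0, 1.797]
contact_force: [1.1, 0.1, 0.4]
grip_width: 91.6
finger_force: 0.0
```

>>> servo_tool(linear=[[0,0,0],[0,0,0],[0,0,0],[0,0,0],[0,0,0],[0,0,0],[0,0,0],[0,0,0]], spin=[0.11,0.11,0.07,0,0,0,0,0])

```text
time: 23.75
tool_pos: [595.2, 213.8, 208.7]
tcp_rot: [-3.142, -0.0, 1.347]
contact_force: [-0.3, -0.1, 0.2]
grip_width: 92.1
finger_force: 0.0
```

```bash
cat >> h.py <<'E'
def wproj(c,p):
    T=np.array(c['world_to_cam']);q=T[:3,:3]@np.array(p)+T[:3,3];h=np.hypot(q[0],q[1]);K=np.array(c['K'])
    return K[:2,2]+K[0,0]*np.arctan2(h,q[2])*q[:2]/h
def wonz(c,u,v,z):
    K=np.array(c['K']);T=np.array(c['world_to_cam']);R=T[:3,:3];o=-R.T@T[:3,3]
    w=np.array([u-K[0,2],v-K[1,2]]);r=np.hypot(*w);t=r/K[0,0];d=R.T@np.array([*(np.sin(t)*w/max(r,1e-6)),np.cos(t)])
    return o+d*(z-o[2])/d[2]
E
python3 - <<'E'
from h import *
to([595,214,45],1.347)
c=cap('wrist','w5');t=cap('top')
print(wproj(c,[595,214,70]))
cv2.imwrite('pics/c5.png',np.hstack([c['frame'][:,120:520],cv2.resize(t['frame'][100:300,380:500],None,fx=2,fy=2)]))
E
```

```text
lin [ 0.001 -0.001  0.819] spin 0.0003 | mm [  -0.2    0.2 -163.7]
[317.11928204 184.68249125]
```

View pics/c5.png

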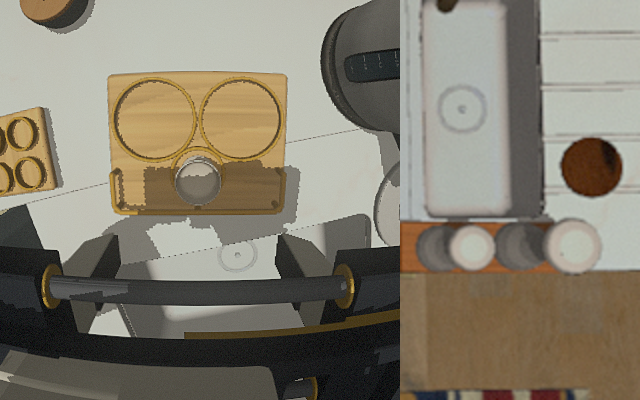

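Wrist view: cup rim centred at (318,183), predicted (317,185). Both mills are standing on the board in the top view. Descending and gripping.

>>> servo_tool(linear=[[0,0,0.12],[0,0,0.17],[0,0,0.17],[0,0,0.15],[0,0,0.1],[0,0,0.06],[0,0,0.03],[0,0,0.015]], spin=[0,0,0,0,0,0,0,0])

```text
time: 24.85
tool_pos: [595.5, 213.9, 46.1]
tcp_rot: [3.141, -0.0, 1.347]
contact_force: [0.2, 0.6, -0.3]
grip_width: 91.5
finger_force: 0.0
```

>>> servo_tool(linear=[[0,0,0],[0,0,0],[0,0,0],[0,0,0],[0,0,0],[0,0,0],[0,0,0],[0,0,0]], spin=[0,0,0,0,0,0,0,0], hand=-1)

```text
time: 25.85
tool_pos: [595.3, 213.9, 45.8]
tcp_rot: [3.141, -0.0, 1.347]
contact_force: [-0.1, -0.7, 0.6]
grip_width: 44.1
finger_force: 30.0
```

>>> servo_tool(linear=[[0,0,0],[0,0,-0.04],[0,0,-0.08],[0,0,-0.12],[0,0,-0.12],[0,0,-0.08],[0,0,-0.04],[0,0,0]], spin=[0,0,0,0,0,0,0,0])

```text
time: 26.85
tool_pos: [595.2, 213.8, 142.1]
tcp_rot: [3.141, -0.0, 1.347]
contact_force: [1.2, -0.1, -1.6]
grip_width: 44.3
finger_force: 30.0
```

```bash
python3 - <<'E'
from h import *
to([505,-454,142],1.347)
t=cap('top');hsv=cv2.cvtColor(t['frame'],cv2.COLOR_BGR2HSV)
m=cv2.inRange(hsv[160:205,450:500],(0,80,20),(20,255,160));k=max(cv2.findContours(m,0,2)[0],key=cv2.contourArea)
(u,v),r=cv2.minEnclosingCircle(k);M=cv2.moments(m);print(u+450,v+160,r,onz(t,u+450,v+160,12),onz(t,M['m10']/M['m00']+450,M['m01']/M['m00']+160,12))
E
```

```text
lin [-3.356  0.3    0.   ] spin 0.0001 | mm [-9.020e+01 -6.678e+02 -1.000e-01]
475.27310943603516 183.08823585510254 15.047308921813965 [ 504.65276034 -453.16311816   12.        ] [ 504.18262122 -453.03932367   12.        ]
```

>>> servo_tool(linear=[[0,0,0],[0,0,0],[0,0,0],[0,0,0],[0,0,0],[0,0,0],[0,0,0],[0,0,0]], spin=[-0.05,-0.09,-0.11,-0.11,-0.11,-0.11,-0.11,-0.11])

```text
time: 27.9
tool_pos: [594.6, 213.7, 140.4]
tcp_rot: [-3.14, -0.002, 2.61]
contact_force: [0.1, 0.2, -0.6]
grip_width: 44.1
finger_force: 30.0
```

>>> servo_tool(linear=[[0,0,0],[0,0,0],[0,0,0],[0,0,0],[0,0,0],[0,0,0],[0,0,0],[0,0,0]], spin=[-0.1,-0.07,-0.03,0,0,0,0,0])

```text
time: 28.9
tool_pos: [595.2, 213.8, 141.7]
tcp_rot: [3.141, 0.0, 2.918]
contact_force: [0.2, -0.2, -0.6]
grip_width: 44.5
finger_force: 30.0
```

```bash
python3 - <<'E'
from h import *
s=monitor.get_obs();print(s['tcp_rot'])
to([505,-100,142],2.918)
to([504.5,-453,142],2.918,[505,-100,142],s['tcp_rot'][2])
E
```

```text
[3.14147919e+00 2.65453547e-05 2.91784384e+00]
lin [ 9.10e-02 -1.63e+00 -1.00e-03] spin -0.0001 | mm [-9.020e+01 -3.138e+02  3.000e-01]
lin [-0.389 -1.722 -0.   ] spin -0.0001 | mm [  -0.5 -353.     0. ]
```

>>> servo_tool(linear=[[0,-0.08,0],[0.01,-0.16,0],[0.013,-0.23,0],[0.014,-0.23,0],[0.014,-0.23,0],[0.014,-0.23,0],[0.014,-0.23,0],[0.012,-0.24,0]], spin=[0,0,0,0,0,0,0,0])

```text
time: 29.9
tool_pos: [504.0, -102.1, 142.0]
tcp_rot: [-3.141, 0.0, 2.918]
contact_force: [0.8, -0.2, -1.4]
grip_width: 44.2
finger_force: 30.0
```

>>> servo_tool(linear=[[-0.05,-0.23,0],[-0.055,-0.24,0],[-0.057,-0.25,0],[-0.057,-0.25,0],[-0.057,-0.25,0],[-0.05,-0.22,0],[-0.034,-0.15,0],[-0.018,-0.08,0]], spin=[0,0,0,0,0,0,0,0])

```text
time: 30.9
tool_pos: [503.2, -444.9, 141.4]
tcp_rot: [-3.141, -0.0, 2.916]
contact_force: [0.9, -0.2, -0.6]
grip_width: 44.3
finger_force: 30.0
```

```bash
python3 - <<'E'
from h import *
to([504.5,-453,38],2.918)
E
```

```text
lin [-0.016 -0.038  0.517] spin -0.0014 | mm [   1.3   -8.1 -103.4]
```

>>> servo_tool(linear=[[-0.012,-0.034,0.04],[0,0,0.1],[0,0,0.14],[0,0,0.12],[0,0,0.07],[0,0,0.03],[0,0,0.01],[0,0,0]], spin=[0,0,0,0,0,0,0,0])

```text
time: 31.9
tool_pos: [506.0, -449.9, 40.5]
tcp_rot: [-3.141, 0.001, 2.918]
contact_force: [-0.1, 0.2, -1.3]
grip_width: 44.2
finger_force: 30.0
```

```bash
python3 - <<'E'
from h import *
to([504.5,-453,38],2.918)
E
```

```text
lin [ 0.004 -0.017  0.012] spin 0.0 | mm [-1.5 -3.1 -2.5]
```

>>> servo_tool(linear=[[0.004,-0.017,0],[0,0,0.004],[0,0,0.004],[0,0,0.003],[0,0,0],[0,0,0],[0,0,0],[0,0,0]], spin=[0,0,0,0,0,0,0,0])

```text
time: 32.9
tool_pos: [504.4, -453.0, 38.0]
tcp_rot: [-3.141, 0.001, 2.918]
contact_force: [0.5, 0.5, 4.4]
grip_width: 44.5
finger_force: 30.0
```

>>> servo_tool(linear=[[0,0,0],[0,0,0],[0,0,0],[0,0,0],[0,0,-0.03],[0,0,-0.1],[0,0,-0.2],[0,0,-0.3]], spin=[0,0,0,0,0,0,0,0], hand=1)

```text
time: 33.9
tool_pos: [503.3, -452.0, 163.3]
tcp_rot: [3.139, -0.003, 2.918]
contact_force: [1.0, -0.4, 0.4]
grip_width: 91.6
finger_force: 0.0
```

>>> servo_tool(linear=[[0,0,-0.25],[0,0,-0.25],[0,0,-0.2],[0,0,0],[0,0,0],[0,0,0],[0,0,0],[0,0,0]], spin=[0,0,0,0,0,0,0,0])

```text
time: 34.9
tool_pos: [504.0, -452.7, 302.9]
tcp_rot: [3.141, -0.001, 2.918]
contact_force: [-0.3, -0.2, -0.4]
grip_width: 92.1
finger_force: 0.0
```

```bash
python3 - <<'E'
from h import *
c=cap('wrist','w6')
print(wproj(c,[504.5,-453,62]),wproj(c,[504.5,-453,12]))
to([350,320,300],2.918)
cv2.imwrite('pics/c6.png',c['frame'][60:360,120:520])
E
```

```text
[316.93601174 164.15972419] [316.98233919 157.19794201]
lin [1.608 3.597 0.015] spin 0.0 | mm [-154.1  772.7   -3.1]
```

View pics/c6.png

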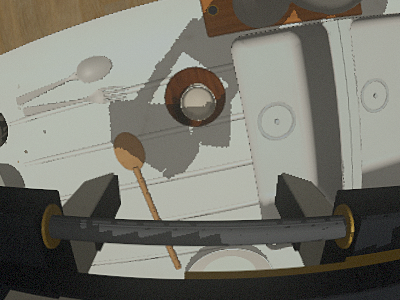

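The cup stands on the trivet: rim at wrist px (319,161) and trivet centre at (315,157), so it is within about 4 mm of the middle. Now for the egg.

>>> servo_tool(linear=[[0.06,0.13,0],[0.12,0.27,0],[0.12,0.27,0],[0.12,0.27,0],[0.12,0.27,0],[0.12,0.27,0],[0.12,0.27,0],[0.12,0.27,0]], spin=[0,0,0,0,0,0,0,0])

```text
time: 35.95
tool_pos: [417.5, -17.3, 303.8]
tcp_rot: [3.141, 0.001, 2.918]
contact_force: [1.0, 0.9, -0.0]
grip_width: 91.7
finger_force: 0.0
```

>>> servo_tool(linear=[[0.12,0.27,0],[0.12,0.27,0],[0.12,0.27,0],[0.12,0.27,0],[0.12,0.26,0],[0.08,0.17,0.1],[0.03,0.05,0.2],[0,0,0.2]], spin=[0,0,0,0,0,0,0,0])

```text
time: 36.95
tool_pos: [348.4, 317.9, 202.6]
tcp_rot: [3.141, 0.001, 2.92]
contact_force: [0.2, 0.5, 0.3]
grip_width: 91.6
finger_force: 0.0
```

```bash
python3 - <<'E'
from h import *
to([350,320,200],2.918)
c=cap('wrist','w7')
print(wproj(c,[350,320,46]),wproj(c,[350,320,74]))
cv2.imwrite('pics/c7.png',c['frame'][60:360,120:520])
E
```

```text
lin [-0.005  0.012  0.013] spin 0.0013 | mm [ 1.6  2.1 -2.6]
[319.20170423 180.8822356 ] [319.37420533 188.39815124]
```

View pics/c7.png

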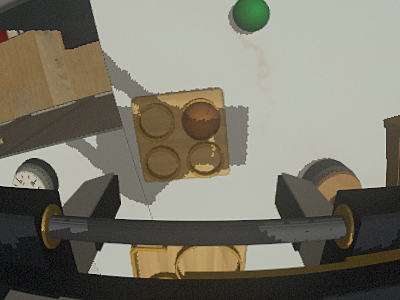

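The brown egg is at wrist px (321,181), in the stand, and the green look-alike is well away at (369,73). Refining the egg position by colour.

```bash
python3 - <<'E'
from h import *
c=cap('wrist');f=c['frame'];x0,y0,x1,y1=290,150,350,210
hsv=cv2.cvtColor(f[y0:y1,x0:x1],cv2.COLOR_BGR2HSV)
m=cv2.inRange(hsv,(2,110,30),(15,255,255));m=cv2.morphologyEx(m,cv2.MORPH_OPEN,np.ones((5,5)))
k=max(cv2.findContours(m,0,2)[0],key=cv2.contourArea);(u,v),r=cv2.minEnclosingCircle(k);print(u+x0,v+y0,r,cv2.contourArea(k),cv2.boundingRect(k))
p=wonz(c,u+x0,v+y0,50);print(p);to([p[0],p[1],42],2.918)
E
```

```text
321.8285026550293 181.5362319946289 14.737841606140137 294.5 (21, 18, 22, 29)
[345.42482774 320.02018768  50.        ]
lin [0.01  0.02  0.791] spin 0.0005 | mm [  -1.2    4.3 -158.1]
```

>>> servo_tool(linear=[[-0.008,0.029,0.05],[0,0,0.15],[0,0,0.2],[0,0,0.18],[0,0,0.11],[0,0,0.06],[0,0,0.03],[0,0,0.005]], spin=[0,0,0,0,0,0,0,0])

```text
time: 38.05
tool_pos: [352.3, 322.5, 47.1]
tcp_rot: [3.141, 0.001, 2.918]
contact_force: [0.1, 0.9, -0.0]
grip_width: 92.0
finger_force: 0.0
```

>>> servo_tool(linear=[[0,0,0.003],[0,0,0],[0,0,0],[0,0,0],[0,0,0],[0,0,0],[0,0,0],[0,0,0]], spin=[0,0,0,0,0,0,0,0])

```text
time: 39.05
tool_pos: [351.7, 322.1, 45.9]
tcp_rot: [3.141, 0.0, 2.918]
contact_force: [0.1, -0.8, -0.1]
grip_width: 91.7
finger_force: 0.0
```

>>> servo_tool(linear=[[0.0075,-0.008,0],[0,0,0.01],[0,0,0.01],[0,0,0],[0,0,0],[0,0,0],[0,0,0],[0,0,0]], spin=[0,0,0,0,0,0,0,0])

```text
time: 40.05
tool_pos: [349.9, 320.9, 42.0]
tcp_rot: [3.141, 0.0, 2.918]
contact_force: [-0.3, -0.3, -0.1]
grip_width: 92.0
finger_force: 0.0
```

```bash
python3 - <<'E'
from h import *
to([349.8,320.5,41.5],2.918)
c=cap('wrist');cv2.imwrite('pics/c8.png',cv2.resize(c['frame'][60:360,120:520],None,fx=1.5,fy=1.5))
E
```

```text
lin [ 0.    -0.002  0.002] spin 0.0 | mm [-0.1 -0.4 -0.5]
```

View pics/c8.png

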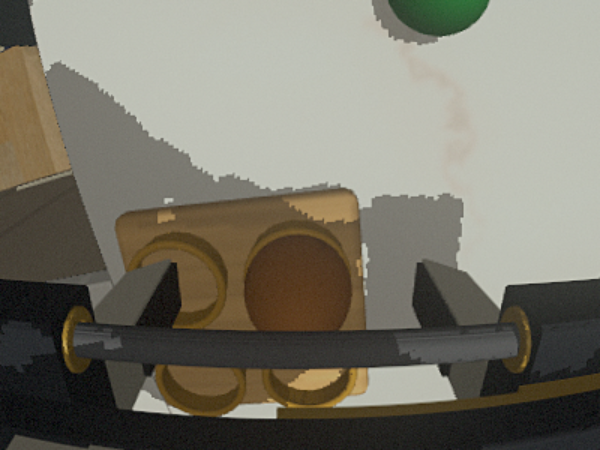

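The egg is centred between the fingers: egg at crop x 298, finger midpoint at 296. Closing.

>>> servo_tool(linear=[[0,0,0],[0,0,0],[0,0,0],[0,0,0],[0,0,0],[0,0,0],[0,0,0],[0,0,0]], spin=[0,0,0,0,0,0,0,0], hand=-1)

```text
time: 41.1
tool_pos: [350.0, 320.9, 42.0]
tcp_rot: [3.141, 0.0, 2.918]
contact_force: [0.1, 0.1, 0.4]
grip_width: 37.3
finger_force: 30.0
```

>>> servo_tool(linear=[[0,0,-0.02],[0,0,-0.05],[0,0,-0.1],[0,0,-0.15],[0,0,-0.12],[0,0,-0.06],[0,0,0],[0,0,0]], spin=[0,0,0,0,0,0,0,0])

```text
time: 42.1
tool_pos: [349.4, 320.5, 141.2]
tcp_rot: [-3.141, -0.001, 2.918]
contact_force: [0.1, 0.0, -1.0]
grip_width: 37.5
finger_force: 30.0
```

```bash
python3 - <<'E'
from h import *
c=cap('wrist');s=cap('scene')
print(proj(s,[350,320.5,142]))
cv2.imwrite('pics/c9.png',np.hstack([c['frame'][120:320,200:440],cv2.resize(s['frame'][140:290,180:300],(320,400))[:200] if 0 else cv2.resize(s['frame'][150:250,200:300],(200,200))]))
to([505,-100,142],2.918)
to([503,-451,142],2.918,[505,-100,142],2.918)
E
```

```text
[243.11410565 226.59788353]
lin [-1.225 -1.878 -0.005] spin -0.0 | mm [ 155.6 -420.5    1. ]
lin [-0.379 -1.714  0.   ] spin -0.0 | mm [  -2 -351    0]
```

View pics/c9.png

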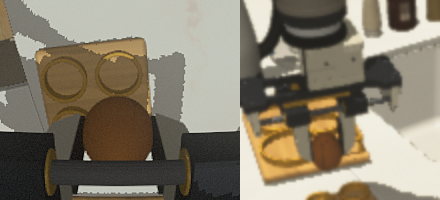

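The egg hangs upright in the fingers at crop (118,130). Measuring the cup axis numerically before carrying it over.

```bash
python3 - <<'E'
from h import *
t=cap('top');f=t['frame'];x0,y0,x1,y1=455,163,500,205
hsv=cv2.cvtColor(f[y0:y1,x0:x1],cv2.COLOR_BGR2HSV)
tm=cv2.inRange(hsv,(0,80,20),(20,255,160))
k=max(cv2.findContours(tm,0,2)[0],key=cv2.contourArea);dm=cv2.drawContours(np.zeros_like(tm),[cv2.convexHull(k)],-1,255,-1)
m=cv2.bitwise_and(cv2.bitwise_not(tm),cv2.erode(dm,np.ones((3,3))))
k=max(cv2.findContours(m,0,2)[0],key=cv2.contourArea);(u,v),r=cv2.minEnclosingCircle(k);print(u+x0,v+y0,r,cv2.boundingRect(k),'pred',proj(t,[504.5,-453,62]),proj(t,[504.5,-453,12]),onz(t,u+x0,v+y0,58))
w=cv2.imread('pics/w6.png')
h=cv2.HoughCircles(cv2.resize(cv2.cvtColor(w[135:190,290:350],6),None,fx=6,fy=6,interpolation=2),cv2.HOUGH_GRADIENT,1,20,param1=60,param2=20,minRadius=80,maxRadius=140)
print(None if h is None else [(a/6+[290,135,0]).round(1) for a in h[0][:4]])
E
```

```text
478.54651069641113 182.48837280273438 10.559015274047852 (13, 10, 22, 18) pred [481.60581542 181.30126469] [475.21926943 183.14003781] [ 501.61230508 -445.76673477   58.        ]
[array([317.9, 163.9,  17. ]), array([322.6, 163.6,  20.6]), array([317.2, 167.8,  19.2]), array([312.9, 164.4,  22.5])]
```

>>> servo_tool(linear=[[-0.037,-0.056,0],[-0.074,-0.113,0],[-0.11,-0.169,0],[-0.135,-0.207,0],[-0.135,-0.207,0],[-0.135,-0.207,0],[-0.135,-0.207,0],[-0.135,-0.207,0]], spin=[0,0,0,0,0,0,0,0])

```text
time: 43.25
tool_pos: [463.8, 11.0, 141.8]
tcp_rot: [-3.142, -0.0, 2.917]
contact_force: [0.8, 0.1, -1.2]
grip_width: 37.6
finger_force: 30.0
```

>>> servo_tool(linear=[[-0.13,-0.2,0],[-0.12,-0.19,0],[-0.08,-0.115,0],[-0.05,-0.22,0],[-0.05,-0.22,0],[-0.05,-0.22,0],[-0.05,-0.22,0],[-0.05,-0.22,0]], spin=[0,0,0,0,0,0,0,0])

```text
time: 44.25
tool_pos: [504.7, -327.5, 141.5]
tcp_rot: [3.141, -0.001, 2.918]
contact_force: [0.2, 0.9, 0.4]
grip_width: 37.6
finger_force: 30.0
```

>>> servo_tool(linear=[[-0.045,-0.2,0],[-0.04,-0.17,0],[-0.028,-0.12,0],[-0.016,-0.07,0],[-0.007,-0.04,0],[0,0,0],[0,0,0],[0,0,0]], spin=[0,0,0,0,0,0,0,0])

```text
time: 45.25
tool_pos: [505.9, -447.7, 142.1]
tcp_rot: [3.141, 0.0, 2.919]
contact_force: [-0.6, -0.8, -0.5]
grip_width: 37.2
finger_force: 30.0
```

```bash
python3 - <<'E'
from h import *
to([504.5,-453,63],2.918)
E
```

```text
lin [ 0.001 -0.028  0.395] spin 0.0006 | mm [ -1.4  -5.3 -79.1]
```

>>> servo_tool(linear=[[0.001,-0.028,0.03],[0,0,0.08],[0,0,0.11],[0,0,0.08],[0,0,0.04],[0,0,0.02],[0,0,0.01],[0,0,0]], spin=[0,0,0,0,0,0,0,0])

```text
time: 46.25
tool_pos: [504.4, -454.0, 68.3]
tcp_rot: [-3.141, 0.001, 2.918]
contact_force: [-0.7, 0.6, -0.3]
grip_width: 36.9
finger_force: 30.0
```

```bash
python3 - <<'E'
from h import *
to([504.5,-453,63],2.918);print(monitor.get_obs()['contact_force'])
E
```

```text
lin [0.    0.005 0.027] spin 0.0 | mm [ 0.1  1.  -5.3]
[-0.65202645  0.60210492 -0.29055703]
```

>>> servo_tool(linear=[[0,0.005,0.008],[0,0,0.008],[0,0,0.006],[0,0,0.004],[0,0,0],[0,0,0],[0,0,0],[0,0,0]], spin=[0,0,0,0,0,0,0,0])

```text
time: 47.25
tool_pos: [504.4, -453.0, 62.8]
tcp_rot: [-3.141, 0.0, 2.918]
contact_force: [-0.7, 0.3, 2.4]
grip_width: 37.4
finger_force: 30.7
```

Contact of about 2.4 N: the egg is seated. Opening and rising.

>>> servo_tool(linear=[[0,0,0],[0,0,0],[0,0,0],[0,0,0],[0,0,-0.03],[0,0,-0.1],[0,0,-0.2],[0,0,-0.3]], spin=[0,0,0,0,0,0,0,0], hand=1)

```text
time: 48.25
tool_pos: [503.7, -452.1, 188.5]
tcp_rot: [3.139, -0.003, 2.918]
contact_force: [0.5, -0.2, 0.8]
grip_width: 92.0
finger_force: 0.0
```

>>> servo_tool(linear=[[0,0,-0.3],[0,0,-0.3],[0,0,-0.1],[0,0,0],[0,0,0],[0,0,0],[0,0,0],[0,0,0]], spin=[0,0,0,0,0,0,0,0])

```text
time: 49.25
tool_pos: [504.4, -452.8, 328.2]
tcp_rot: [3.141, -0.001, 2.918]
contact_force: [0.4, 0.8, 0.2]
grip_width: 92.0
finger_force: 0.0
```

```bash
python3 - <<'E'
from h import *
c=cap('wrist','w10')
print(wproj(c,[504.5,-453,66]),wproj(c,[504.5,-453,12]))
f=c['frame'];hsv=cv2.cvtColor(f[130:200,280:360],cv2.COLOR_BGR2HSV)
m=cv2.inRange(hsv,(2,90,30),(18,255,255));print(cv2.countNonZero(m))
to([386.7,-224.8,330],2.918)
E
```

```text
[316.99783721 160.72592314] [317.04315905 153.9644785 ]
1734
lin [ 0.826  0.981 -0.008] spin 0.0 | mm [-117.7  228.     1.7]
```

>>> servo_tool(linear=[[0.08,0.1,0],[0.17,0.2,0],[0.18,0.21,0],[0.18,0.21,0],[0.14,0.17,0],[0.07,0.08,0],[0,0,0],[0,0,0]], spin=[0,0,0,0,0,0,0,0])

```text
time: 50.3
tool_pos: [387.9, -228.0, 328.8]
tcp_rot: [-3.141, 0.001, 2.918]
contact_force: [-0.3, 0.1, 1.0]
grip_width: 91.8
finger_force: 0.0
```

```bash
python3 - <<'E'
from h import *
to([386.7,-224.8,209],2.918)
c=cap('wrist')
print(wproj(c,[386.7,-224.8,228]))
f=c['frame'];g=cv2.cvtColor(f[130:280,230:410],6)
h=cv2.HoughCircles(cv2.resize(g,None,fx=3,fy=3),cv2.HOUGH_GRADIENT,1,60,param1=60,param2=30,minRadius=70,maxRadius=160)
print(None if h is None else [(a/3+[230,130,0]).round(1) for a in h[0][:4]])
E
```

```text
lin [0.009 0.014 0.599] spin -0.0001 | mm [  -1.2    3.2 -119.8]
[320.29461257 194.13685974]
[array([317.5, 195.5,  32.2])]
```

>>> servo_tool(linear=[[0.009,0.005,0.05],[0,0,0.13],[0,0,0.15],[0,0,0.13],[0,0,0.08],[0,0,0.04],[0,0,0.02],[0,0,0]], spin=[0,0,0,0,0,0,0,0])

```text
time: 51.35
tool_pos: [386.1, -226.1, 208.7]
tcp_rot: [3.142, 0.0, 2.918]
contact_force: [-0.6, -0.3, -0.1]
grip_width: 91.7
finger_force: 0.0
```

>>> servo_tool(linear=[[0,0,0],[0,0,0],[0,0,0],[0,0,0],[0,0,0],[0,0,0],[0,0,0],[0,0,0]], spin=[0,0,0,0,0,0,0,0], hand=-1)

```text
time: 52.35
tool_pos: [386.0, -226.0, 208.8]
tcp_rot: [-3.142, 0.0, 2.918]
contact_force: [0.5, 0.8, 1.4]
grip_width: 52.7
finger_force: 30.0
```

>>> servo_tool(linear=[[0,0,-0.03],[0,0,-0.06],[0,0,-0.1],[0,0,-0.1],[0,0,-0.08],[0,0,-0.05],[0,0,-0.02],[0,0,0]], spin=[0,0,0,0,0,0,0,0])

```text
time: 53.35
tool_pos: [385.9, -225.9, 296.6]
tcp_rot: [3.141, -0.0, 2.918]
contact_force: [-0.2, -0.9, -1.7]
grip_width: 52.7
finger_force: 30.0
```

```bash
python3 - <<'E'
from h import *
to([656,264.5,296],2.918)
E
```

```text
lin [-0.773  2.69   0.003] spin -0.0 | mm [270.1 490.4  -0.6]
```

>>> servo_tool(linear=[[-0.014,0.05,0],[-0.03,0.1,0],[-0.046,0.16,0],[-0.063,0.22,0],[-0.072,0.25,0],[-0.072,0.25,0],[-0.072,0.25,0],[-0.072,0.25,0]], spin=[0,0,0,0,0,0,0,0])

```text
time: 54.35
tool_pos: [540.2, 55.3, 296.1]
tcp_rot: [-3.142, -0.001, 2.918]
contact_force: [0.6, -1.1, -2.6]
grip_width: 52.6
finger_force: 30.0
```

>>> servo_tool(linear=[[-0.072,0.25,0],[-0.072,0.25,0],[-0.063,0.22,0],[-0.052,0.18,0],[-0.034,0.12,0],[-0.023,0.08,0],[-0.014,0.05,0],[0,0,0]], spin=[0,0,0,0,0,0,0,0])

```text
time: 55.35
tool_pos: [654.9, 263.3, 295.8]
tcp_rot: [-3.141, -0.001, 2.919]
contact_force: [0.0, -0.3, -1.2]
grip_width: 52.5
finger_force: 30.0
```

>>> servo_tool(linear=[[0,0,0],[0,0,0],[0,0,0],[0,0,0],[0,0,0],[0,0,0],[0,0,0],[0,0,0]], spin=[0,0,0,0,0,0,0,0])

```text
time: 56.35
tool_pos: [655.2, 262.5, 296.7]
tcp_rot: [3.141, 0.0, 2.918]
contact_force: [0.2, -0.3, -1.6]
grip_width: 52.6
finger_force: 30.0
```

```bash
python3 - <<'E'
from h import *
to([656,264.9,217],2.918)
E
```

```text
lin [-0.001  0.012  0.399] spin 0.0 | mm [  0.8   2.4 -79.7]
```

>>> servo_tool(linear=[[-0.001,0.012,0.02],[0,0,0.06],[0,0,0.1],[0,0,0.1],[0,0,0.06],[0,0,0.035],[0,0,0.015],[0,0,0.006]], spin=[0,0,0,0,0,0,0,0])

```text
time: 57.35
tool_pos: [656.1, 264.9, 218.0]
tcp_rot: [3.141, 0.001, 2.918]
contact_force: [-0.7, -0.1, -1.0]
grip_width: 52.7
finger_force: 30.0
```

>>> servo_tool(linear=[[0,0,0.003],[0,0,0],[0,0,0],[0,0,0],[0,0,0],[0,0,0],[0,0,0],[0,0,0]], spin=[0,0,0,0,0,0,0,0])

```text
time: 58.35
tool_pos: [655.9, 264.8, 216.9]
tcp_rot: [3.141, 0.0, 2.918]
contact_force: [0.1, -0.4, -2.6]
grip_width: 52.6
finger_force: 30.0
```

>>> servo_tool(linear=[[0,0,0.003],[0,0,0],[0,0,0],[0,0,0],[0,0,0],[0,0,0],[0,0,0],[0,0,0]], spin=[0,0,0,0,0,0,0,0])

```text
time: 59.35
tool_pos: [656.1, 264.8, 216.8]
tcp_rot: [3.141, 0.001, 2.918]
contact_force: [-0.3, -0.8, 5.8]
grip_width: 52.9
finger_force: 30.0
```

>>> servo_tool(linear=[[0,0,0],[0,0,0],[0,0,0],[0,0,0],[0,0,0],[0,0,-0.15],[0,0,-0.25],[0,0,-0.25]], spin=[0,0,0,0,0,0,0,0], hand=1)

```text
time: 60.35
tool_pos: [655.6, 264.7, 347.8]
tcp_rot: [-3.142, -0.0, 2.918]
contact_force: [-0.0, 0.4, 0.4]
grip_width: 91.8
finger_force: 0.0
```

```bash
python3 - <<'E'
from h import *
to([386.5,-339.5,345],2.918)
E
```

```text
lin [ 0.642 -3.244  0.014] spin -0.0 | mm [-269.1 -604.2   -2.8]
```

>>> servo_tool(linear=[[0.03,-0.15,0],[0.055,-0.28,0],[0.055,-0.28,0],[0.055,-0.28,0],[0.055,-0.28,0],[0.055,-0.28,0],[0.055,-0.28,0],[0.055,-0.28,0]], spin=[0,0,0,0,0,0,0,0])

```text
time: 61.35
tool_pos: [480.4, -129.8, 346.6]
tcp_rot: [-3.141, 0.001, 2.918]
contact_force: [0.8, 0.3, 0.0]
grip_width: 91.8
finger_force: 0.0
```

>>> servo_tool(linear=[[0.055,-0.28,0],[0.055,-0.28,0],[0.055,-0.28,0],[0.04,-0.2,0],[0.02,-0.1,0],[0,0,0],[0,0,0],[0,0,0]], spin=[0,0,0,0,0,0,0,0])

```text
time: 62.35
tool_pos: [387.7, -339.4, 346.5]
tcp_rot: [3.141, 0.0, 2.92]
contact_force: [-0.7, 0.0, -0.1]
grip_width: 92.0
finger_force: 0.0
```

```bash
python3 - <<'E'
from h import *
to([386.5,-339.5,233],2.918)
E
```

```text
lin [ 0.006 -0.002  0.568] spin 0.0012 | mm [-1.200e+00 -1.000e-01 -1.135e+02]
```

>>> servo_tool(linear=[[0.005,0,0.05],[0,0,0.13],[0,0,0.14],[0,0,0.12],[0,0,0.07],[0,0,0.04],[0,0,0.018],[0,0,0]], spin=[0,0,0,0,0,0,0,0])

```text
time: 63.35
tool_pos: [386.1, -340.6, 233.0]
tcp_rot: [-3.141, 0.001, 2.918]
contact_force: [0.1, 0.3, -0.1]
grip_width: 91.7
finger_force: 0.0
```

>>> servo_tool(linear=[[0,0,0],[0,0,0],[0,0,0],[0,0,0],[0,0,0],[0,0,0],[0,0,0],[0,0,0]], spin=[0,0,0,0,0,0,0,0], hand=-1)

```text
time: 64.35
tool_pos: [386.1, -340.4, 232.9]
tcp_rot: [-3.141, 0.0, 2.918]
contact_force: [0.5, 0.8, 3.4]
grip_width: 64.7
finger_force: 30.0
```

>>> servo_tool(linear=[[0,0,-0.03],[0,0,-0.06],[0,0,-0.1],[0,0,-0.1],[0,0,-0.08],[0,0,-0.05],[0,0,-0.02],[0,0,0]], spin=[0,0,0,0,0,0,0,0])

```text
time: 65.35
tool_pos: [385.9, -340.4, 320.5]
tcp_rot: [3.141, -0.0, 2.918]
contact_force: [0.2, -1.0, -2.3]
grip_width: 64.4
finger_force: 30.0
```

```bash
python3 - <<'E'
from h import *
to([561.9,284.5,320],2.918)
E
```

```text
lin [-1.650e-01  3.242e+00  3.000e-03] spin -0.0 | mm [ 1.760e+02  6.249e+02 -5.000e-01]
```

>>> servo_tool(linear=[[-0.002,0.05,0],[-0.005,0.1,0],[-0.008,0.16,0],[-0.012,0.22,0],[-0.013,0.25,0],[-0.013,0.25,0],[-0.013,0.25,0],[-0.013,0.25,0]], spin=[0,0,0,0,0,0,0,0])

```text
time: 66.35
tool_pos: [468.9, -42.6, 320.7]
tcp_rot: [3.141, -0.0, 2.919]
contact_force: [0.7, -0.9, -2.2]
grip_width: 64.5
finger_force: 30.0
```

>>> servo_tool(linear=[[-0.013,0.25,0],[-0.013,0.25,0],[-0.013,0.25,0],[-0.013,0.25,0],[-0.012,0.25,0],[-0.01,0.2,0],[-0.007,0.13,0],[-0.004,0.08,0]], spin=[0,0,0,0,0,0,0,0])

```text
time: 67.35
tool_pos: [558.5, 276.7, 320.2]
tcp_rot: [-3.141, -0.001, 2.92]
contact_force: [0.5, -0.1, -2.3]
grip_width: 64.6
finger_force: 30.0
```

>>> servo_tool(linear=[[0,0.04,0],[0,0,0],[0,0,0],[0,0,0],[0,0,0],[0,0,0],[0,0,0],[0,0,0]], spin=[0,0,0,0,0,0,0,0])

```text
time: 68.35
tool_pos: [561.2, 282.2, 320.7]
tcp_rot: [3.142, 0.0, 2.918]
contact_force: [0.4, 0.1, -3.1]
grip_width: 64.5
finger_force: 30.0
```

```bash
python3 - <<'E'
from h import *
to([561.9,284.5,241],2.918)
E
```

```text
lin [-0.001  0.012  0.399] spin 0.0 | mm [  0.7   2.3 -79.7]
```

>>> servo_tool(linear=[[-0.001,0.012,0.02],[0,0,0.06],[0,0,0.1],[0,0,0.1],[0,0,0.06],[0,0,0.035],[0,0,0.015],[0,0,0.006]], spin=[0,0,0,0,0,0,0,0])

```text
time: 69.35
tool_pos: [562.1, 284.6, 241.9]
tcp_rot: [3.141, 0.001, 2.918]
contact_force: [-0.6, 0.9, -2.0]
grip_width: 64.5
finger_force: 30.0
```

>>> servo_tool(linear=[[0,0,0.003],[0,0,0],[0,0,0],[0,0,0],[0,0,0],[0,0,0],[0,0,0],[0,0,0]], spin=[0,0,0,0,0,0,0,0])

```text
time: 70.35
tool_pos: [562.0, 284.5, 241.0]
tcp_rot: [3.141, 0.0, 2.918]
contact_force: [1.2, -1.0, -0.9]
grip_width: 64.6
finger_force: 30.0
```

>>> servo_tool(linear=[[0,0,0.003],[0,0,0],[0,0,0],[0,0,0],[0,0,0],[0,0,0],[0,0,0],[0,0,0]], spin=[0,0,0,0,0,0,0,0])

```text
time: 71.35
tool_pos: [562.2, 284.6, 240.9]
tcp_rot: [3.141, 0.001, 2.918]
contact_force: [0.1, -0.0, 5.6]
grip_width: 64.7
finger_force: 30.0
```

>>> servo_tool(linear=[[0,0,0],[0,0,0],[0,0,0],[0,0,0],[0,0,0],[0,0,-0.15],[0,0,-0.25],[0,0,-0.25]], spin=[0,0,0,0,0,0,0,0], hand=1)

```text
time: 72.35
tool_pos: [561.7, 284.5, 371.7]
tcp_rot: [-3.142, -0.0, 2.918]
contact_force: [0.3, 0.3, -0.1]
grip_width: 91.4
finger_force: 0.0
```

>>> servo_tool(linear=[[0.1,-0.2,0],[0.1,-0.28,0],[0.1,-0.28,0],[0.1,-0.25,0],[0.05,-0.1,0],[0,0,0],[0,0,0],[0,0,0]], spin=[0,0,0,0,0,0,0,0])

```text
time: 73.35
tool_pos: [425.5, 88.7, 370.0]
tcp_rot: [3.141, -0.001, 2.919]
contact_force: [0.7, 0.3, -0.2]
grip_width: 91.7
finger_force: 0.0
```

```bash
python3 - <<'E'
from h import *
c=cap('scene','sF');t=cap('top','tF')
a=cv2.resize(t['frame'][100:260,180:300],None,fx=2.4,fy=2.4)
w=cv2.imread('pics/w10.png')
b=cv2.resize(w[120:200,280:360],(384,384));d=cv2.resize(cv2.imread('pics/top0.png')[100:260,180:300],None,fx=2.4,fy=2.4)
cup=cv2.resize(c['frame'][150:200,380:430],(200,200))
b=cv2.resize(b,(200,200));col=np.vstack([b,cup])[:384]
cv2.imwrite('pics/F.png',np.hstack([d,a,col]))
print([proj(t,p).round(1).tolist() for p in([561.5,285,260],[656.5,264,236])],proj(c,[504.5,-453,66]))
E
```

```text
[[201.8, 151.9], [213.8, 115.6]] [407.42806691 162.92709383]
```

View pics/F.png

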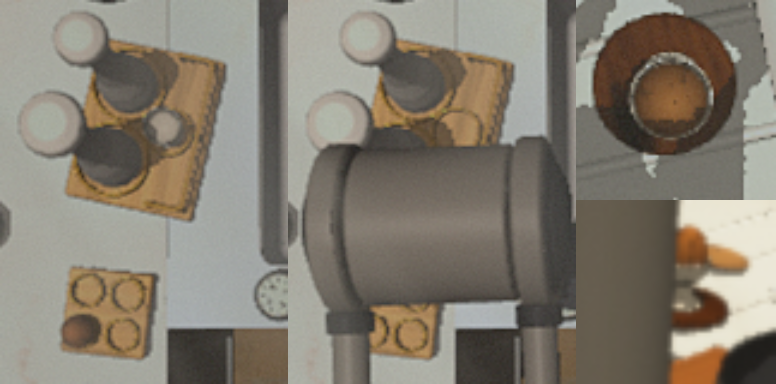

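The mills are back where they started: the heads are at the same crop positions as before, (80,38) and (51,124). The egg sits upright and centred in the cup on the trivet. Handing in.

```bash
python3 -c "
from h import *
print(workorder.close_job())"
```

```text
the job is handed in; nothing more can be done
None
```

I handed the job in at about 73 s: the last pictures show the egg upright in the cup on the trivet and both mills back in their own rings, but the hand-in returned no verdict.

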